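# Pack out the gluing jig and hold the clamp on

### The arm

A 6-joint arm with a two-finger parallel gripper is mounted at the origin on the work surface. World frame = base frame: x ahead of the robot, y to its left, z up, the work surface at z = 0. Lengths are in m, angles in rad, forces in N, time in s.
With the tool pointing down it reaches from about 0.35 to 0.975 m from the base axis. Payload 17.4 kg.
Tool frame: the origin (TCP) lies at the very end of the fingers, on their centre line; the grasp point (between the pads) lies grip_point_offset behind it (grip_point_offset is the distance from the TCP to the grasp point, in m); z points along the fingers, y is the direction in which the jaws open and shut (so a half turn about z gives the same grasp; the last joint's range is limited). The gripper opens to 85 mm and grips with 20 to 120 N. Pads are 22 mm wide; open, the fingers measure 114 mm over their backs; the gripper's body (76 mm by 85 mm) begins 54 mm behind the grasp point. The pads swing forward as they close: fully open they stand 13 mm farther back than shut.
Start: joints at [1.247, 0.116, 1.442, -0, 1.584, -0.038], TCP at [0.19, 0.648, 0.231] pointing down, gripper open.
Joint ranges: [-2.83, 2.83], [-0.83, 2.19], [0.07, 2.5], [-1.14, 4.28], [0.01, 3], [-2.97, 2.97]. Speed limits (rad/s): [1.89, 1.89, 2.22, 3.14, 3.14, 3.14].

### API

Orientations are given as a rotation vector (axis times angle).
In Python, from bench import move_ptp, line_to, set_joints, set_gripper, wait, inverse_kinematics, read_state, camera, PlanningError, finish_job, grip_point_offset gives the robot as it stands. Calls block until the motion is done:
- move_ptp(position, orientation): joint-space move of the TCP to a pose.
- line_to(position, frame=None, v=0.15, f_stop=None): straight line of the TCP; frame=None keeps the orientation; v is the mean speed in m/s. With f_stop (N) it stops when the force on the tool has changed by that much, and returns True; else False.
- set_joints(angles): joint-space move.
- set_gripper(opening, force=None): finger opening in m; force is the grip in N (None keeps the last); returns when the fingers have stopped.
- wait(seconds).
- inverse_kinematics(position, orientation): joint angles nearest the present ones, or None.
- read_state(): the state.
- camera(name): name is "scene" or "top" or "wrist"; returns a dict with "img" (420x560x3 uint8, red, green, blue), "camera_matrix" (3x3 intrinsics, pixels), "eye" and "attitude" of the camera in the world; the wrist camera has in their place "mount" (4x4, takes a point from camera to tool coordinates, whose origin is the TCP and whose axes are the flange's). Camera axes: x right, y down, z forward; pixel columns grow to the right and rows downward; lengths in m; the calibration is good to about 2 mm. A picture is of the moment at which its call begins: read the wrist's pose just before it. There is no depth.
A pose or a line that the arm cannot do raises PlanningError and nothing moves.
- finish_job(): hands the job in, once; it reports no verdict.
The state is a dict: "t": time; "q": joint angles; "joint_velocities": joint speeds; "tau": joint torques, N m; "ee_pos": TCP position; "eef_rot": TCP orientation; "wrist_force": force on the tool from outside, world axes, zero at the start; "wrist_torque": the same for the moment, N m; "opening": finger opening in m.
Only numpy, scipy, OpenCV 4.12 (cv2) and the standard library are available. Lean on these libraries where they do the work, as an engineer would, in place of code of your own. Each camera call takes 0.05 s, during which the arm holds its last target. There are 200 camera calls.

### The job

The glued-up blank in the jig needs pressing, but the sprung pusher's stroke is too short to reach it. Stand packing blocks from the tray upright, square and centred in the gap between blank and pusher, one after another against the blank (two or three are needed), until the pusher, moved forward by its handle, presses the pack tight against the blank; you feel its sprung pad give. Finish while still holding the handle forward, with the pad's spring clearly squeezed but not bottomed and the blocks held by the clamp alone, and leave the other things on the bench where they are.

Things in the scene. Friction and masses are not known exactly. Their poses are not given: they have to be found in the camera images.
- jig: steel base plate of the gluing jig, 310 mm (its x) by 130 mm (its y) by 12 mm thick, fixed on the bench, turned differently each time; origin at the centre of its underside; +x is the direction in which the pusher presses, from the handle end towards the blank. The pusher (grey cast block with a black upright handle) rides on its centre line; a low grey end block (90 mm wide, top 32 mm above the bench) stands behind it, nothing stands beside the gap
- handle (a point): centre of the top of the pusher's handle, an upright black post 16 mm (jig x) by 24 mm (jig y), its top 93 mm above the bench, free to grip from its top down to 42 mm above the bench; it travels with the pusher. The grey block below it reaches from 13 mm behind the post's axis to 55 mm ahead of it and is 44 mm wide
- pusher (a joint): travel of the pusher along jig +x: 0 fully back (start), 0.036 m fully forward (hard stop). A light spring (60 N/m, 1.2 N at 0 to 3.4 N fully forward) pushes it back, so it returns if let go
- pad (a joint): how far the pad's spring is squeezed: 0 free, 0.012 m bottomed; 1500 N/m (1.5 N per mm). It squeezes only when the pad bears on something; then the handle moves on while the pad stays
- pad_face (a point): centre of the pressing face of the pad, 28 mm above the bench; the pad is steel, 44 mm wide, 30 mm high (13 to 43 mm above the bench), 14 mm thick, in front of the pusher; the face is 83 mm ahead of the handle axis when the pad's spring is free
- blank_face (a point): centre of the blank's face that looks to the pad, on the jig's centre line, 28 mm above the bench; the blank is a fixed wooden block 80 mm wide, 40 mm high on the base plate (its top 52 mm above the bench) and 60 mm long. The gap from here to the pad face, pusher back, is 57 to 92 mm; blocks stand in it on the base plate, 12 mm above the bench
- packer1: brown wooden packing block, one of four that are alike: 22 mm thick (its own x), 60 mm wide (y), 30 mm high, with a wooden grip tab standing up from the middle of its top, 10 mm (x) by 16 mm (y) and 40 mm high, so 70 mm high in all; about 45 g; origin at the centre of the underside, z up; starts standing in the tray (floor 5 mm above the table), about 38 mm from its neighbours' centres
- packer2: brown wooden packing block, one of four that are alike: 22 mm thick (its own x), 60 mm wide (y), 30 mm high, with a wooden grip tab standing up from the middle of its top, 10 mm (x) by 16 mm (y) and 40 mm high, so 70 mm high in all; about 45 g; origin at the centre of the underside, z up; starts standing in the tray (floor 5 mm above the table), about 38 mm from its neighbours' centres
- packer3: brown wooden packing block, one of four that are alike: 22 mm thick (its own x), 60 mm wide (y), 30 mm high, with a wooden grip tab standing up from the middle of its top, 10 mm (x) by 16 mm (y) and 40 mm high, so 70 mm high in all; about 45 g; origin at the centre of the underside, z up; starts standing in the tray (floor 5 mm above the table), about 38 mm from its neighbours' centres
- packer4: brown wooden packing block, one of four that are alike: 22 mm thick (its own x), 60 mm wide (y), 30 mm high, with a wooden grip tab standing up from the middle of its top, 10 mm (x) by 16 mm (y) and 40 mm high, so 70 mm high in all; about 45 g; origin at the centre of the underside, z up; starts standing in the tray (floor 5 mm above the table), about 38 mm from its neighbours' centres
- blank: the glued-up wooden blank itself, bolted to the base plate; origin at the centre of its underside, same axes as the jig; its face is 30 mm from the origin towards the pad
- tray: fixed grey tray of the packing blocks, 170 mm (its x) by 84 mm, walls 5 mm thick, rim 18 mm above the bench, floor 5 mm; origin at the centre of its underside; the blocks stand in a row along its x, their x about along it
- glue_jar: bystander, to be left where it is: white jar, 60 mm across, 85 mm high; origin at the centre of its underside
- screwdriver: bystander, to be left where it is: screwdriver lying on the bench beyond the jig
- offcut: bystander, to be left where it is: wood offcut 50 by 160 by 22 mm lying on the bench

How it is judged:
By the outcome, as a careful person would: the job done as asked, in the order asked, and still so for the second after the job is handed in, while the arm keeps its last pose, push and grip.
It also fails if it takes over 72 s, if anything falls off the work surface, if the arm or the gripper's body presses on something with over 40 N, if the wrist force passes 120 N, or if a joint passes its speed limit or range.

## Working session

There is one attempt and no reset: what is moved stays moved. The work goes in short steps, each a Python script; the robot and the scene stay as the last script left them, time stands still between calls to the robot, and variables do not carry over. Pictures are saved under pics/ and viewed, about 8 in all and at most 12, crops included, and the job is handed in when it is done.

```bash
ls; mkdir -p pics; python3 - <<'E'
from bench import *
import cv2,numpy as np
for n in("top","scene"):
    c=camera(n); cv2.imwrite(f"pics/{n}0.png",c["img"][:,:,::-1]); print(n,c["camera_matrix"],c["eye"],c["attitude"])
print(grip_point_offset); s=read_state(); print(s)
print(camera("wrist")["mount"])
E
```

```text
pics
top [[458.00618636   0.         265.27186013]
 [  0.         458.00618636 204.63295652]
 [  0.           0.           1.        ]] [ 0.56423729 -0.02137839  0.93729956] [-2.1567858   2.21530283 -0.09958361]
scene [[458.91520311   0.         280.74177801]
 [  0.         458.91520311 215.74980499]
 [  0.           0.           1.        ]] [ 1.19803306 -0.56155285  0.67959041] [-2.06238597 -0.88905433  0.43190449]
0.0187
{'t': 0.1, 'q': array([ 1.24721014e+00,  1.16437171e-01,  1.44221383e+00,  1.98636594e-05,
        1.58400593e+00, -3.78399195e-02]), 'joint_velocities': array([ 1.74884275e-03, -3.93722102e-05, -2.14575503e-04,  9.03662861e-04,
       -5.04500885e-05, -8.14307208e-04]), 'tau': array([ 1.56877686e-03, -7.33689451e+01, -6.33782887e+01, -1.26658374e-04,
        5.47026793e-03,  9.13962452e-06]), 'ee_pos': array([0.1902369 , 0.64745245, 0.23062703]), 'eef_rot': array([-4.47293234e-01, -3.10937387e+00,  1.63882686e-03]), 'wrist_force': array([ 0.06643689, -0.24458711, -0.18735244]), 'wrist_torque': array([-0.02557509, -0.01968101, -0.0370382 ]), 'opening': 0.08532385201832843}
[[-1.36624351e-03 -9.61362493e-01 -2.75282201e-01  6.95431395e-02]
 [ 9.99998460e-01 -1.01028624e-03 -1.43485525e-03  2.94769013e-04]
 [ 1.10130220e-03 -2.75283738e-01  9.61362393e-01 -1.41347456e-01]
 [ 0.00000000e+00  0.00000000e+00  0.00000000e+00  1.00000000e+00]]
```

View pics/top0.png

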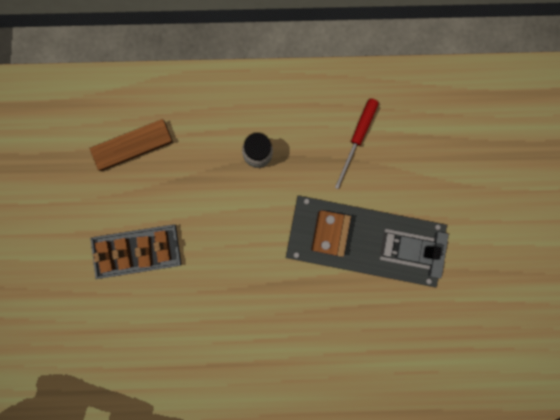

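View pics/scene0.png

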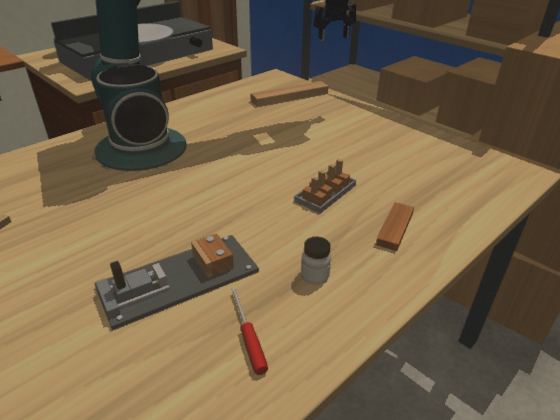

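```bash
cat > h.py <<'E'
from bench import *
import cv2,numpy as np
from scipy.spatial.transform import Rotation as R
def pose(c,s=None):
    if "mount" in c:
        T=np.eye(4);T[:3,:3]=R.from_rotvec(s["eef_rot"]).as_matrix();T[:3,3]=s["ee_pos"]
        M=T@c["mount"];return M[:3,:3],M[:3,3]
    return R.from_rotvec(c["attitude"]).as_matrix(),np.array(c["eye"])
def cast(K,P,uv,z):
    Rm,e=P; uv=np.atleast_2d(np.array(uv,float))
    d=(Rm@np.linalg.inv(K)@np.c_[uv,np.ones(len(uv))].T).T
    return e+d*((z-e[2])/d[:,2])[:,None]
def proj(K,P,X):
    Rm,e=P; p=(K@(Rm.T@(np.atleast_2d(X)-e).T)).T
    return p[:,:2]/p[:,2:]
def ori(yaw): # tool down, jaws (tool y) along world angle yaw
    y=np.array([np.cos(yaw),np.sin(yaw),0]);z=np.array([0,0,-1.]);x=np.cross(y,z)
    return R.from_matrix(np.c_[x,y,z]).as_rotvec()
def snap(n,name):
    s=read_state();c=camera(n);cv2.imwrite(f"pics/{name}.png",c["img"][:,:,::-1])
    P=pose(c,s);np.savez(f"{name}.npz",K=c["camera_matrix"],R=P[0],e=P[1]);return c["img"],c["camera_matrix"],P
def load(name):
    d=np.load(f"{name}.npz");return d["K"],(d["R"],d["e"])
E
python3 - <<'E'
from h import *
c=camera("top");K=c["camera_matrix"];P=pose(c);print(P[0].round(3))
J=cast(K,P,[(297,197),(446,223),(437,286),(288,258)],.012);print("plate",J,J.mean(0),np.linalg.norm(np.diff(J,axis=0),axis=1))
d=(J[0]+J[3]-J[1]-J[2]);print("jig yaw",np.arctan2(d[1],d[0]))
print("handle",cast(K,P,[(432,253)],.093))
T=cast(K,P,[(92,238),(178,226),(182,266),(97,277)],.018);print("tray",T,T.mean(0),np.linalg.norm(np.diff(T,axis=0),axis=1))
d=T[0]+T[3]-T[1]-T[2];print("tray yaw",np.arctan2(d[1],d[0]))
c=camera("scene");Ps=pose(c);print("scene chk",cast(c["camera_matrix"],Ps,[(257,269)],.012),"base?",cast(c["camera_matrix"],Ps,[(140,150)],0))
Jm=J.mean(0)
E
```

```text
[[-0.027 -0.996  0.079]
 [-1.     0.026 -0.013]
 [ 0.01  -0.08  -0.997]]
plate [[ 0.65174901 -0.09782833  0.012     ]
 [ 0.5908745  -0.39849707  0.012     ]
 [ 0.46512639 -0.37294984  0.012     ]
 [ 0.52917269 -0.07571246  0.012     ]] [ 0.55923065 -0.23624692  0.012     ] [0.30676929 0.12831699 0.30405918]
jig yaw 1.3648287069892793
handle [[ 0.53407815 -0.33637114  0.093     ]]
tray [[0.57979941 0.31434592 0.018     ]
 [0.59912485 0.14294568 0.018     ]
 [0.51940654 0.13596589 0.018     ]
 [0.5024374  0.3042638  0.018     ]] [0.55019205 0.22438032 0.018     ] [0.17248627 0.08002329 0.16915124]
tray yaw 1.6772361607952015
scene chk [[ 0.65684957 -0.10359914  0.012     ]] base? [[ 0.00950618 -0.00916484  0.        ]]
```

```bash
python3 - <<'E'
from h import *
for nm,p,y in(("tray",[.55,.224,.2],.106),("jig",[.56,-.215,.22],-.206)):
    for k in (0,np.pi):
        print(nm,k,inverse_kinematics(p,ori(y+k)))
for nm,p,y in(("wjig",[.56,-.215,.22],-.206),("wtray",[.55,.224,.17],.106)):
    o=min((ori(y),ori(y+np.pi)),key=lambda o:(lambda q:9 if q is None else abs(q[5]))(inverse_kinematics(p,o)))
    move_ptp(p,o);wait(.2);snap("wrist",nm);print(read_state()["q"],read_state()["t"])
E
```

```text
tray 0 [ 0.34380797 -0.05022553  1.66244938  0.          1.5293688   0.23780797]
tray 3.141592653589793 [ 3.43807969e-01 -5.02255280e-02  1.66244938e+00 -4.44089210e-16
  1.52936880e+00 -2.90378468e+00]
jig 0 [-4.09098538e-01 -4.39680478e-02  1.62404911e+00 -4.44089210e-16
  1.56151159e+00 -2.03098538e-01]
jig 3.141592653589793 [-4.09098538e-01 -4.39680478e-02  1.62404911e+00 -8.88178420e-16
  1.56151159e+00  2.93849412e+00]
[-4.08736444e-01 -4.39359557e-02  1.62395586e+00  2.55691365e-06
  1.56150051e+00 -2.03084190e-01] 3.775
[ 3.42780725e-01 -3.71146004e-02  1.69860100e+00 -3.52864391e-05
  1.48004489e+00  2.37726024e-01] 5.65
```

View pics/wjig.png

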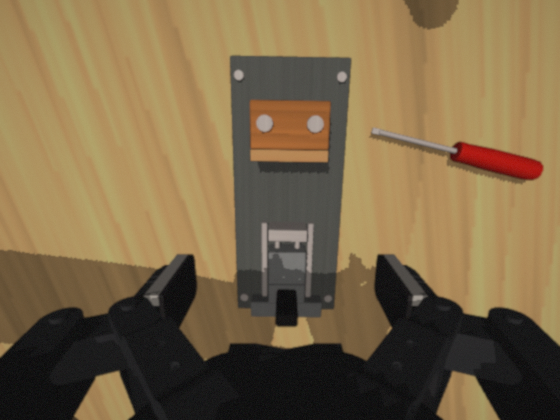

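View pics/wtray.png

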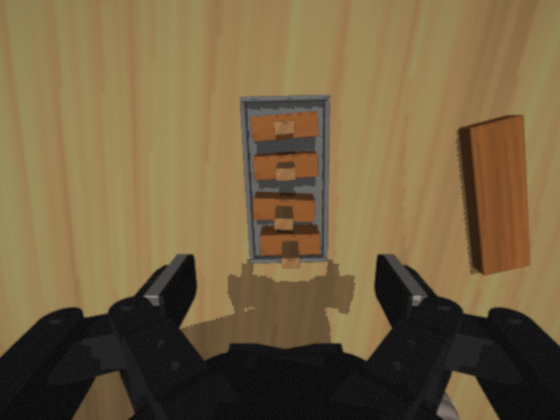

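```bash
python3 - <<'E'
from h import *
a=cv2.imread("pics/wjig.png");b=cv2.imread("pics/wtray.png")
A=cv2.resize(a[140:330,230:345],None,fx=3,fy=3,interpolation=cv2.INTER_CUBIC)
B=cv2.resize(b[95:275,240:335],None,fx=3,fy=3,interpolation=cv2.INTER_CUBIC)
H=max(len(A),len(B));C=np.zeros((H,A.shape[1]+B.shape[1]+20,3),np.uint8);C[:len(A),:A.shape[1]]=A;C[:len(B),A.shape[1]+20:]=B
cv2.imwrite("pics/zoom.png",np.clip(C*1.6,0,255).astype(np.uint8))
g=a.astype(int).sum(2)
print("blank/pad column profile rows 95..330 @col 280-296 mean");r=g[140:330,278:296].mean(1).round().astype(int);print(list(zip(range(140,330),r)))
for row in (155,235,237,320):print(row,list(zip(range(240,345),g[row-1:row+2,240:345].mean(0).astype(int))))
E
```

```text
blank/pad column profile rows 95..330 @col 280-296 mean
[(140, np.int64(310)), (141, np.int64(316)), (142, np.int64(320)), (143, np.int64(324)), (144, np.int64(330)), (145, np.int64(329)), (146, np.int64(324)), (147, np.int64(309)), (148, np.int64(284)), (149, np.int64(279)), (150, np.int64(333)), (151, np.int64(388)), (152, np.int64(402)), (153, np.int64(403)), (154, np.int64(403)), (155, np.int64(402)), (156, np.int64(401)), (157, np.int64(400)), (158, np.int64(399)), (159, np.int64(394)), (160, np.int64(371)), (161, np.int64(304)), (162, np.int64(202)), (163, np.int64(152)), (164, np.int64(150)), (165, np.int64(151)), (166, np.int64(151)), (167, np.int64(152)), (168, np.int64(153)), (169, np.int64(153)), (170, np.int64(156)), (171, np.int64(168)), (172, np.int64(197)), (173, np.int64(222)), (174, np.int64(234)), (175, np.int64(235)), (176, np.int64(235)), (177, np.int64(236)), (178, np.int64(236)), (179, np.int64(235)), (180, np.int64(235)), (181, np.int64(238)), (182, np.int64(235)), (183, np.int64(236)), (184, np.int64(238)), (185, np.int64(237)), (186, np.int64(236)), (187, np.
[... 11641 characters left out ...]
3, np.int64(292)), (314, np.int64(293)), (315, np.int64(297)), (316, np.int64(299)), (317, np.int64(300)), (318, np.int64(297)), (319, np.int64(296)), (320, np.int64(293)), (321, np.int64(291)), (322, np.int64(290)), (323, np.int64(291)), (324, np.int64(287)), (325, np.int64(288)), (326, np.int64(285)), (327, np.int64(288)), (328, np.int64(286)), (329, np.int64(286)), (330, np.int64(290)), (331, np.int64(289)), (332, np.int64(287)), (333, np.int64(281)), (334, np.int64(278)), (335, np.int64(272)), (336, np.int64(265)), (337, np.int64(264)), (338, np.int64(264)), (339, np.int64(267)), (340, np.int64(264)), (341, np.int64(268)), (342, np.int64(266)), (343, np.int64(268)), (344, np.int64(272))]
```

View pics/zoom.png

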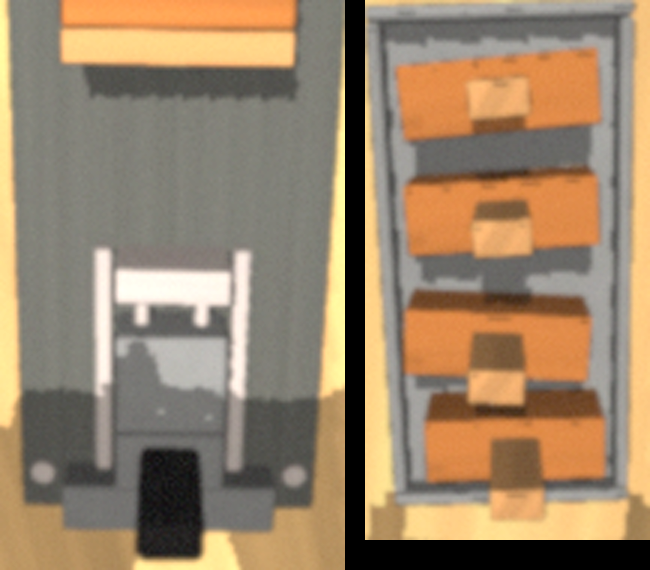

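```bash
python3 - <<'E'
from h import *
np.set_printoptions(precision=4,suppress=True)
K,P=load("wjig")
f=cast(K,P,[(250.2,150),(328.3,150),(251.5,161.6),(327.2,161.6)],[.052])[:2];fb=cast(K,P,[(251.5,161.6),(327.2,161.6)],.012)
print("blank top edge",f,np.linalg.norm(f[1]-f[0]),"bottom",fb,np.linalg.norm(fb[1]-fb[0]))
pt=cast(K,P,[(267.7,229.8),(306.8,229.8)],.043);print("pad",pt,np.linalg.norm(pt[1]-pt[0]))
h=cast(K,P,[(286.4,320)],.093);print("handle",h)
pl=cast(K,P,[(231,57),(350,58),(334.5,309),(238,308)],.012);print("plate",pl.mean(0),np.linalg.norm(np.diff(pl,axis=0),axis=1))
d=pl[0]+pl[1]-pl[2]-pl[3];yj=np.arctan2(d[1],d[0])
e=f[0]-f[1]+fb[0]-fb[1];print("yaw plate",yj,"blank",np.arctan2(e[1],e[0])-np.pi/2, "axis handle->blank",np.arctan2(*((f.mean(0)-h[0])[[1,0]])))
u=np.array([np.cos(yj),np.sin(yj),0]);n=np.array([-u[1],u[0],0])
o=pl.mean(0)
for nm,x in(("bt",f),("bb",fb),("pad",pt),("handle",h),):print(nm,(x.mean(0)-o)@u,(x.mean(0)-o)@n)
K,P=load("wtray")
c=lambda L:[((x-365)/3+240,y/3+95) for x,y in L]
B=dict(A=((499,98),[(397,67),(600,49),(405,140),(600,122)]),B=((502,238),[(405,183),(598,172),(412,258),(598,244)]),C=((497,387),[(408,312),(590,314),(405,374),(588,382)]),D=((517,503),[(428,418),(604,418),(428,482),(604,480)]))
for k,(t,q) in B.items():
    q=cast(K,P,c(q),.035);e1=q[1]-q[0];e2=q[3]-q[2]
    print(k,cast(K,P,c([t]),.075)[0],"top centre",q.mean(0),"len",np.linalg.norm(e1),np.linalg.norm(e2),"yaw y-axis",np.arctan2(*-e1[[1,0]])%np.pi,np.arctan2(*-e2[[1,0]])%np.pi)
E
```

```text
blank top edge [[ 0.5337 -0.1689  0.052 ]
 [ 0.6112 -0.1851  0.052 ]] 0.07925452107755451 bottom [[ 0.5267 -0.185   0.012 ]
 [ 0.6125 -0.203   0.012 ]] 0.08767371126697317
pad [[ 0.5307 -0.2599  0.043 ]
 [ 0.5738 -0.2689  0.043 ]] 0.04401558229970792
handle [[ 0.5346 -0.3436  0.093 ]]
plate [ 0.5595 -0.2361  0.012 ] [0.1258 0.3066 0.1291]
yaw plate 1.3502631928182354 blank 1.36392744437335 axis handle->blank 1.347191957860407
bt 0.060457698222150615 0.00025216933823898717
bb 0.04322552858204237 -0.0006807817067635161
pad -0.029245690033259754 0.0008268540351553938
handle -0.11036408550269561 0.0007768048215129962
A [0.5436 0.2863 0.075 ] top centre [0.5439 0.2861 0.035 ] len 0.05965829845848324 0.05857933494772963 yaw y-axis 0.18817882919173012 0.19357719896458114
B [0.5481 0.2507 0.075 ] top centre [0.5484 0.2508 0.035 ] len 0.058653132135703015 0.057885211991286815 yaw y-axis 0.16000531142482188 0.17977759129310522
C [0.551  0.2091 0.075 ] top centre [0.5511 0.2088 0.035 ] len 0.057592061292135004 0.05917976703225965 yaw y-axis 0.09218120321425038 0.05741775004781591
D [0.5604 0.1745 0.075 ] top centre [0.5608 0.1736 0.035 ] len 0.05760198905864643 0.058814942376311324 yaw y-axis 0.10358199499943099 0.11601931222650386
```

```bash
cat >> h.py <<'E'
import json
K_,P_=load("wjig")
yj=1.357; U=np.array([np.cos(yj),np.sin(yj),0]); N=np.array([-U[1],U[0],0])
face=cast(K_,P_,[(289.4,161.6)],.052)[0]*[1,1,0]
hand=cast(K_,P_,[(286.4,320)],.093)[0]*[1,1,0]
pad=cast(K_,P_,[(287.2,229.8)],.043)[0]*[1,1,0]
BL=dict(A=(.5436,.2863,.19),B=(.5481,.2507,.17),C=(.551,.2091,.075),D=(.5604,.1745,.11))
OJ=ori(yj-np.pi/2); H=.043
def pick(k):
    x,y,a=BL[k]; move_ptp([x,y,.14],ori(a)); set_gripper(.04,40)
    line_to([x,y,.005+H],v=.15); set_gripper(0,40); print("grip",read_state()["opening"])
    line_to([x,y,.165],v=.2)
def place(s,lat):  # s: predicted contact (block centre) along U from origin, lat along N
    p=lambda s,z:U*s+N*lat+[0,0,z]
    move_ptp(p(s-.006,.165),OJ); line_to(p(s-.006,.0135+H),v=.15); wait(.15)
    hit=line_to(p(s+.006,.0135+H),v=.02,f_stop=3); q=read_state(); sc=q["ee_pos"]@U
    print("contact",hit,"s",sc,"pred",s,q["wrist_force"])
    line_to(p(sc-.0005,.0135+H),v=.02); hz=line_to(p(sc-.0005,.009+H),v=.02,f_stop=3)
    print("down",hz,read_state()["ee_pos"][2]-H); set_gripper(.04); line_to(p(sc-.0005,.15),v=.2); print("t",read_state()["t"]); return sc
E
python3 - <<'E'
from h import *
print("face",face@U,face@N,"pad",pad@U,pad@N,"hand",hand@U,hand@N,"gap",(face-pad)@U)
e=cast(K_,P_,[(250.7,161.6),(328.3,162)],.052);print(np.linalg.norm(e[1]-e[0]))
pick("D"); s=place(face@U-.011,np.mean([face@N,pad@N]))
wait(.1); snap("wrist","w1")
E
```

```text
face -0.06327823474837095 -0.5972601853138364 pad -0.14121853808093596 -0.5957455277608973 hand -0.22233503977161775 -0.595305279694073 gap 0.077940303332565
0.07960101213988979
grip 0.015119248245265232
contact True s -0.0727129434138018 pred -0.07427823474837095 [ 0.69493291 -1.75017561  0.40485078]
down True 0.0121403646943634
t 12.6667
```

```bash
python3 - <<'E'
import cv2;a=cv2.imread("pics/w1.png");cv2.imwrite("pics/w1z.png",cv2.resize(a[60:420,160:440],None,fx=1.6,fy=1.6,interpolation=cv2.INTER_CUBIC))
E
```

```text
(no output)
```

View pics/w1z.png

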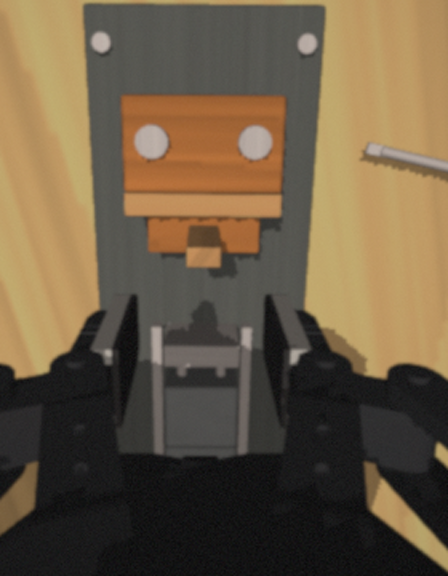

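The first block stands upright and square against the blank. It spans cols 148–260, centred on the blank's 123–283. Next I place the other two.

```bash
python3 - <<'E'
from h import *
lat=np.mean([face@N,pad@N])
s=-.0727
for k in "CB":
    pick(k); s=place(s-.022,lat)
wait(.1); a,_,_=snap("wrist","w2")
cv2.imwrite("pics/w2z.png",cv2.resize(a[60:420,160:440,::-1],None,fx=1.6,fy=1.6,interpolation=cv2.INTER_CUBIC))
E
```

```text
grip 0.01512005969630229
contact True s -0.09518892697209214 pred -0.0947 [ 1.21658512 -1.7640423   0.72924035]
down True 0.012150079478593374
t 20.8333
grip 0.014835996445361136
contact True s -0.11802253770166264 pred -0.11718892697209213 [-0.60846364 -1.99218636  0.88003629]
down True 0.012097555688784387
t 29.2583
```

View pics/w2z.png

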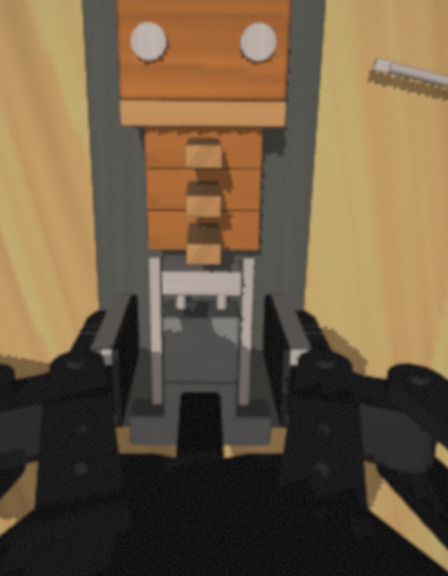

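```bash
python3 - <<'E'
from h import *
lat=hand@N; s0=-.2232
p=lambda s,z:U*s+N*lat+[0,0,z]
o=min((ori(yj),ori(yj+np.pi)),key=lambda o:(lambda q:9 if q is None else abs(q[5]))(inverse_kinematics(p(s0,.15),o)))
move_ptp(p(s0,.165),o); set_gripper(.045,60); print(line_to(p(s0,.055),v=.1,f_stop=8),read_state()["ee_pos"][2])
f0=read_state()["wrist_force"]; set_gripper(0,60); q=read_state();print("grip",q["opening"],"F",(q["wrist_force"]-f0)@U,q["t"])
d=0;F=[]
for i in range(22):
    d+=.0055 if i==0 else .0012
    line_to(p(s0+d,.055),v=.03); wait(.12); q=read_state(); w=q["wrist_force"]-f0
    f=-w@U; F.append(f); print(round(d*1e3,1),round((q["ee_pos"]@U-s0)*1e3,2),"F",round(f,2),"lat",round(w@N,2),round(w[2],2))
    if f-F[0]>9.3 or abs(w@N)>25: break
print(q["t"]); 
for n in("wrist","top","scene"):snap(n,"f_"+n)
E
```

```text
False 0.05581175917855423
grip 0.015562385500491528 F -0.3815515474857075 32.525
5.5 5.24 F 1.24 lat 0.82 6.67
6.7 6.41 F -0.17 lat 0.96 6.58
7.9 7.6 F 1.53 lat 1.27 6.38
9.1 8.84 F 1.55 lat -0.16 6.83
10.3 9.99 F 1.38 lat 1.39 5.49
11.5 11.15 F 1.43 lat 0.91 5.93
12.7 12.2 F 2.72 lat 0.94 6.41
13.9 13.25 F 5.21 lat -0.45 6.17
15.1 14.27 F 6.68 lat -0.61 5.41
16.3 15.29 F 8.28 lat -0.4 4.68
17.5 16.3 F 10.51 lat -0.53 4.49
18.7 17.32 F 10.76 lat -1.11 3.78
37.0083
```

```bash
python3 - <<'E'
import cv2,numpy as np
a=cv2.imread("pics/f_scene.png")[170:370,60:330];b=cv2.imread("pics/f_top.png")[90:300,60:470];c=cv2.imread("pics/f_wrist.png")
A=cv2.resize(a,(390,289),interpolation=cv2.INTER_CUBIC);C=cv2.resize(c,(390,293));B=cv2.resize(b,(585,300))
o=np.zeros((600,790,3),np.uint8);o[:289,:390]=A;o[:293,400:790]=C;o[295:595,:585]=B
cv2.imwrite("pics/final.png",np.clip(o*1.4,0,255).astype(np.uint8))
E
```

```text
(no output)
```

View pics/final.png

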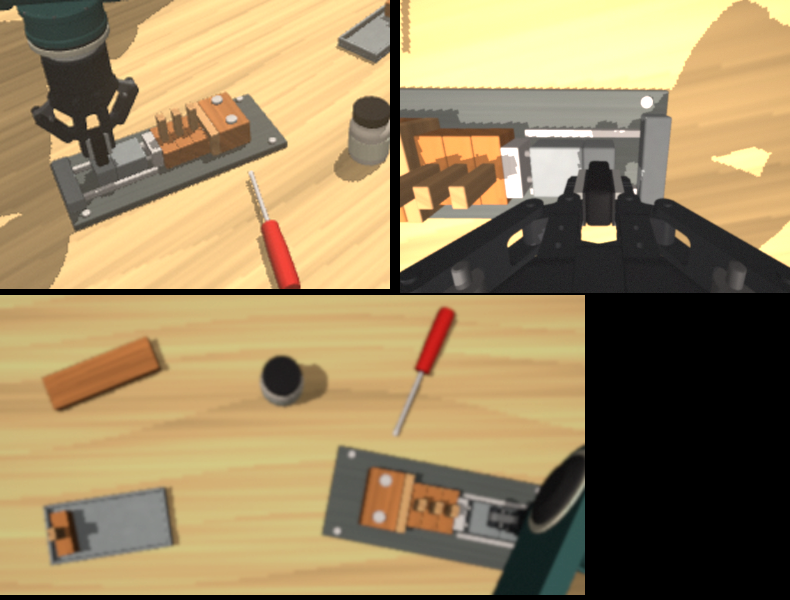

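The three blocks stand square and tight between pad and blank, the handle is gripped, and the bystanders haven't moved. I'll check that the force is steady and then hand in.

```bash
python3 - <<'E'
from h import *
for _ in range(2):
    wait(.5); q=read_state(); print(q["t"],-q["wrist_force"]@U,q["ee_pos"]@U,q["opening"])
finish_job()
E
```

```text
37.6583 10.877826274914785 -0.2058751046591469 0.015404295453306524
38.1583 11.537807894179966 -0.2058805082272701 0.015222112977621608
the job is handed in; nothing more can be done
```

I stood three packing blocks one after another against the blank, then gripped the handle and pushed it forward until the pad pressed the pack tight. I handed the job in at 38 s of the 72 s, still holding the handle.

**Block count:** the gap measured about 78 mm, so two blocks would have left too little stroke to squeeze the spring.

**Squeeze:** the pad met the pack after about 11.6 mm of travel, and I pushed on to 17.3 mm. The travel gives about 5.7 mm of squeeze and the force rise (about 9.5 N) gives about 6 mm, so the two agree at roughly half of the 12 mm. Force (10.9 and 11.5 N) and position held steady in the last second before hand-in.

**Final pictures:** the blocks are upright, square and centred, with only the clamp holding them. The jar, screwdriver, offcut and fourth block look where they were.

**Disagreements:**
- My first reading of the blank's face was wrong: I took a light strip on its top for the face. I corrected this before moving any block, and the first block's contact then came within 1.6 mm of the prediction.
- Handle to pad face measured 81 mm against the stated 83 mm, which is within the camera calibration.
- Contact positions suggested about 0.5–0.8 mm between neighbouring blocks when placed. No gaps show in the final pictures.

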